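# Refit a plug-in module in a sub-rack

### The job

Slide the wide module that waits in the wooden board stand down into the empty bay of the sub-rack, the same way round as the two modules already there, and press it fully home so that its front panel lies flush on the black guide heads. The guide pair of that bay was clipped on by eye, so look or feel for its slot; do not force the module, and leave the narrow module where it stands.

Things in the scene. Friction and masses are not known exactly. Their poses are not given: they have to be found in the camera images.
- module: Wide plug-in module, loose, 0.2 to 0.4 kg: upright aluminium slab 120 (its x) x 12 (y) x 100 mm, tapering in its last 16 mm to a flat foot 107 x 6 mm, under a grey panel 144 x 32 x 6 mm whose underside is 100 mm above the foot. Both ends have a notch 5 mm deep, 80 to 90 mm above the foot. Origin: centre of the foot, z up. Starts upright in either slot of the stand, foot 10 mm above the bench; may lean 3 degrees.
- module_handle (a point): Centre of the module's pull handle: a level bar 82 mm long (along x), 10 mm thick (y), 10 mm high, on two posts at x = +-36 mm; 136 mm above the foot, with 25 mm free between bar and panel. Can be gripped here from above across its thickness.
- module_foot (a point): Middle of the module's foot, its lowest face (= origin and axes of module).
- module_socket (a point): Round black socket on top of the module's panel, 56 mm from the middle towards module +x. On the two modules already in the rack it is at the end away from the robot (rack +x).
- narrow_module: Module of the same build for another rack, only 92 mm wide (panel 116 mm), in the other slot of the stand. It stays there. Origin: centre of its foot.
- rack: Aluminium sub-rack, fixed: 176 mm along x, 284 mm along y, end plates 130 mm high. Origin: on the bench under the middle of the empty bay; x points away from the robot, z up; modules stand in planes along x. Modules in place at y = +-80 mm, tops of their handles 156 mm up. When home, a module's panel lies on the guide heads, its foot 15 mm above the bench.
- bay (a point): Middle of the empty bay, 115 mm above rack origin, level with its black guide heads: flat, x = 46 to 84 mm either side (open between), y to 42 mm either side of their slot. Slot: 14.2 mm wide (y), 123 mm long (x), straight down, square to the rack, centred on x = 0 but anywhere from y = -18 to +18 mm (not reported; the guides are stiff on the rails).
- catches (a point): Middle between the two spring catches, 15 mm below the heads (y as bay). One at each end of the slot stands 2 mm into the module's path: from about 20 mm deep it must be pushed, at first with 10 to 25 N, then against friction; let go at rest, it stays. They spring into the end notches in the last 5 mm.
- stand: Wooden board stand, fixed: base 166 x 150 x 10 mm, two slots 13.6 mm wide along its x at y = +-35 mm, between ribs whose tops are 46 mm above the bench. Origin: centre of the underside.

How it is judged:
By the outcome, as a careful person would: the job done as asked, in the order asked, and still so for the second after the job is handed in, with the robot touching nothing.
It also fails if it takes over 64 s, if anything falls off the work surface, if the arm or the gripper's body presses on something with over 40 N, if the wrist force passes 120 N, or if a joint passes its speed limit or range.

### The arm

A 6-joint arm with a two-finger parallel gripper is mounted at the origin on a cart in front of the work surface, level with it; the furniture and walls round the work are solid. World frame = base frame: x ahead of the robot, y to its left, z up, the work surface at z = 0. Lengths are in m, angles in rad, forces in N, time in s.
With the tool pointing down it reaches from about 0.35 to 0.8 m from the base axis. Payload 7.3 kg.
Tool frame: the origin (TCP) lies between the finger pads; the fingertips stand 25 mm ahead of it and the grasp point (between the pads) lies 6 mm ahead of it (r.tip_extent is the distance from the TCP to the fingertips, in m); z points along the fingers, y is the line along which they close (so a half turn about z gives the same grasp; the last joint's range is limited). The gripper opens to 85 mm and grips with 20 to 120 N. Pads are 22 mm wide; open, the fingers measure 114 mm over their backs; the gripper's body (76 mm by 85 mm) begins 54 mm behind the grasp point. The pads swing forward as they close: fully open they stand 13 mm farther back than shut.
Start: joints at [0.961, 0.342, 1.524, -0, 1.275, -0.146], TCP at [0.235, 0.47, 0.256] pointing down, gripper open.
Joint ranges: [-2.53, 2.53], [-0.77, 2.02], [0.04, 2.7], [-1, 4.14], [0.28, 2.66], [-3.11, 3.11]. Speed limits (rad/s): [2.57, 2.57, 3.14, 3.14, 3.14, 3.14].

### API

Orientations are given as a unit quaternion [x, y, z, w].
In Python, from workcell import r, command_gripper, optics gives the robot as it stands. The module is installed in compiled form; this text tells all that it offers. Calls block until the motion is done:
- r.reach(position, orientation): joint-space move of the TCP to a pose.
- r.move_straight(position, orientation=None, speed=0.15, max_force=None): straight line of the TCP; orientation=None keeps the orientation; speed is the mean speed in m/s. With max_force (N) it stops when the force on the tool has changed by that much, and returns True; else False.
- r.movej(angles): joint-space move.
- command_gripper(opening, force=None): finger opening in m; force is the grip in N (None keeps the last); returns when the fingers have stopped.
- r.hold(seconds).
- r.solve_ik(position, orientation): joint angles nearest the present ones, or None.
- r.read_state(): the state.
- optics.get_image(name): name is "scene" or "side" or "wrist"; returns (picture, depth): 480x640x3 uint8, red, green, blue; 480x640 float32, m along the optical axis (not along the pixel's ray), 0 where there is no reading.
- optics.camera_model(name): a dict with "K" (3x3 intrinsics, pixels), "k1" (the pictures are not rectified: a ray, as slopes to the right and down, at radius r is drawn at 1 + k1 r^2 times it, then the intrinsics apply), "R" (3x3) and "t" (3): a world point X has camera coordinates R X + t; the wrist camera has in their place "tool_from_camera" (4x4, takes a point from camera to tool coordinates, whose origin is the TCP and whose axes are the flange's). Camera axes: x right, y down, z forward; pixel columns grow to the right and rows downward; lengths in m; the calibration is good to about 2 mm. A picture is of the moment at which its call begins: read the wrist's pose just before it. camera_model takes no time and is no camera call.
A pose or a line that the arm cannot do raises r.PlanningError and nothing moves.
- r.finish_job(): hands the job in; it is judged then, once.
The state is a dict: "time_s": time; "joint_positions": joint angles; "dq": joint speeds; "tau": joint torques, N m; "eef_pos": TCP position; "eef_rot": TCP orientation; "contact_force": force on the tool from outside, world axes, zero at the start; "torque": the same for the moment, N m; "grip_width": finger opening in m; "grip_force": force on a finger pad.
Only numpy, scipy, OpenCV 4.12 (cv2) and the standard library are available. Lean on these libraries where they do the work, as an engineer would, in place of code of your own. Each camera call takes 0.05 s, during which the arm holds its last target. There are 200 camera calls.

## Working session

There is one attempt and no reset: what is moved stays moved. The work goes in short steps, each a Python script; the robot and the scene stay as the last script left them, time stands still between calls to the robot, and variables do not carry over. Pictures are saved under pics/ and viewed, at most 10 in all, crops included, and the job is handed in when it is done.

```bash
mkdir -p pics
cat > h.py <<'E'
import numpy as np, cv2
from workcell import r, command_gripper, optics
from scipy.spatial.transform import Rotation as Ro
def cloud(name):
    s=r.read_state(); im,d=optics.get_image(name); m=optics.camera_model(name)
    K=np.array(m["K"]);h,w=d.shape
    u,v=np.meshgrid(np.arange(w),np.arange(h))
    p=cv2.undistortPoints(np.stack([u,v],-1).reshape(-1,1,2).astype(float),K,np.array([m["k1"],0,0,0.])).reshape(h,w,2)
    P=np.dstack([p,np.ones((h,w))])*d[...,None]
    if name=="wrist":
        T=np.array(m["tool_from_camera"]); P=P@T[:3,:3].T+T[:3,3]
        P=P@Ro.from_quat(s["eef_rot"]).as_matrix().T+s["eef_pos"]
    else: P=(P-np.array(m["t"]))@np.array(m["R"])
    P[d==0]=np.nan
    return im,P
def save(n,im): cv2.imwrite(f"pics/{n}.png",im[...,::-1])
E
python3 - <<'E'
from h import *
s=r.read_state();print(s)
a=[]
for n in("scene","side"):
    im,P=cloud(n);save(n,im);np.savez(n,im=im,P=P)
    c=optics.camera_model(n);print(n,-np.array(c["R"]).T@c["t"])
E
```

```text
{'time_s': 0.0, 'joint_positions': array([ 9.60992987e-01,  3.42698735e-01,  1.52501242e+00, -2.90971731e-05,
        1.27538690e+00, -1.45971510e-01]), 'dq': array([ 2.80420077e-05,  1.63447190e-04, -1.23593341e-03,  9.77182596e-04,
        7.06749415e-04,  1.53082601e-03]), 'tau': array([-5.48611006e-04, -4.33674645e+01, -2.46011513e+01, -2.84219811e-05,
        7.80406874e-03, -1.98702980e-05]), 'eef_pos': array([0.23463986, 0.46924666, 0.25563998]), 'eef_rot': array([ 2.29838368e-01,  9.73228523e-01, -7.04726405e-04, -2.64780360e-04]), 'contact_force': array([-0.40334084,  0.65297873,  0.30823093]), 'torque': array([-0.01776131,  0.03086882, -0.01096333]), 'grip_force': 0.0, 'grip_width': 0.08536755860902957}
scene [-0.06855825 -0.10703159  0.74445236]
side [0.40896604 1.20788164 0.51840571]
```

View pics/scene.png

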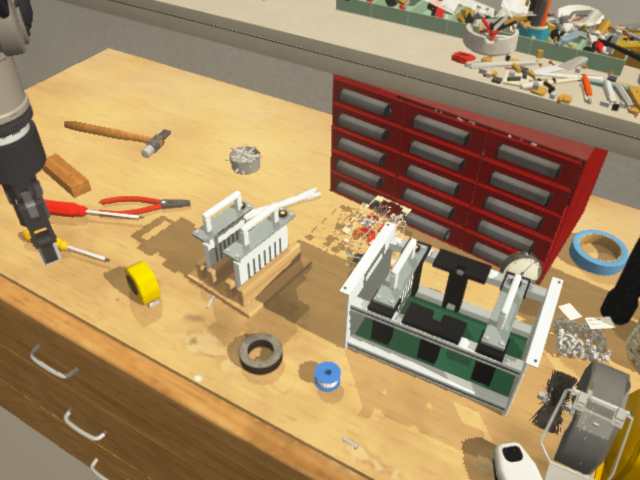

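View pics/side.png

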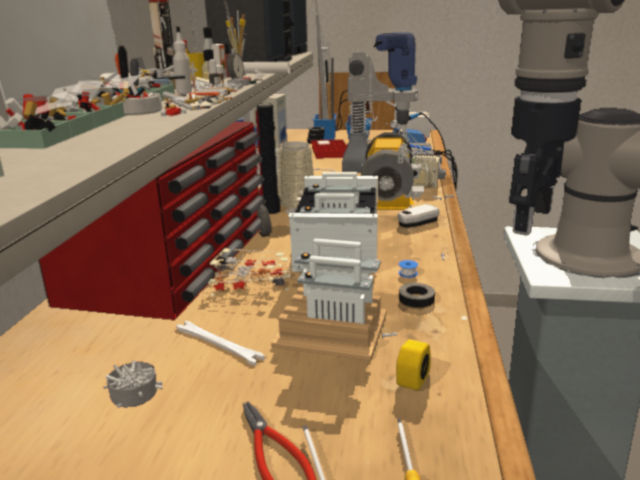

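Run:
```python
from h import *
d=np.load("scene.npz");im,P=d["im"],d["P"]
A=cv2.resize(im[180:320,180:330],None,fx=2.6,fy=2.6,interpolation=2);B=cv2.resize(im[215:415,340:570],None,fx=1.74,fy=1.82,interpolation=2)
B=B[:364]; A=A[:364]; save("crop",np.hstack([A,B]))
# top view 1mm/px: x up, y left
S=[]
for n in("scene","side"):
    d=np.load(n+".npz");p=d["P"].reshape(-1,3);c=d["im"].reshape(-1,3);k=np.isfinite(p[:,0]);S.append((p[k],c[k]))
for (p,c) in S:
  for (lab,u,v) in(("",0,0),):
    q=p[(p[:,2]>.095)&(p[:,2]<.17)&(p[:,0]>.3)&(p[:,0]<.75)&(abs(p[:,1])<.5)]
    print(len(q),q.min(0),q.max(0))
p=np.vstack([s[0] for s in S]);c=np.vstack([s[1] for s in S])
H=np.zeros((500,800,3),np.uint8)
k=(p[:,2]>.03)&(p[:,2]<.18);p=p[k];c=c[k]
o=np.argsort(p[:,2]);p=p[o];c=c[o]
ii=((.75-p[:,0])*1000).astype(int);jj=((.4-p[:,1])*1000).astype(int)
g=(ii>1)&(ii<498)&(jj>1)&(jj<798)
for i,j,cc in zip(ii[g],jj[g],c[g]):H[i-1:i+2,j-1:j+2]=cc
for x in range(0,500,50):H[x,:]=H[x,:]//2+60
for x in range(0,800,50):H[:,x]=H[:,x]//2+60
save("top",H)
```

```text
25170 [ 0.33601031 -0.28136624  0.09500215] [0.7499939  0.42271416 0.16998755]
11208 [ 0.31564604 -0.49816464  0.0950081 ] [0.74999085 0.4254707  0.16999618]
```

View pics/crop.png

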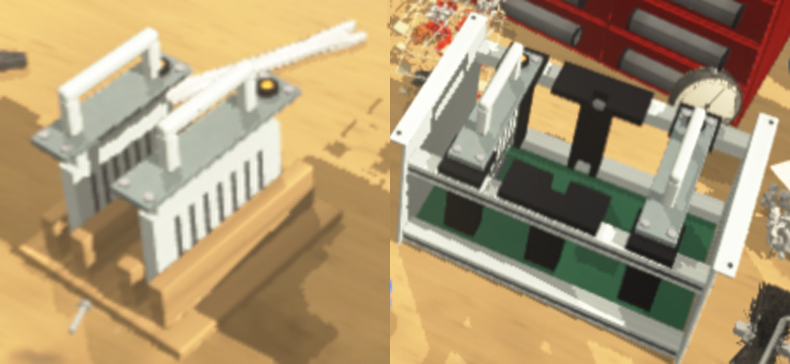

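View pics/top.png

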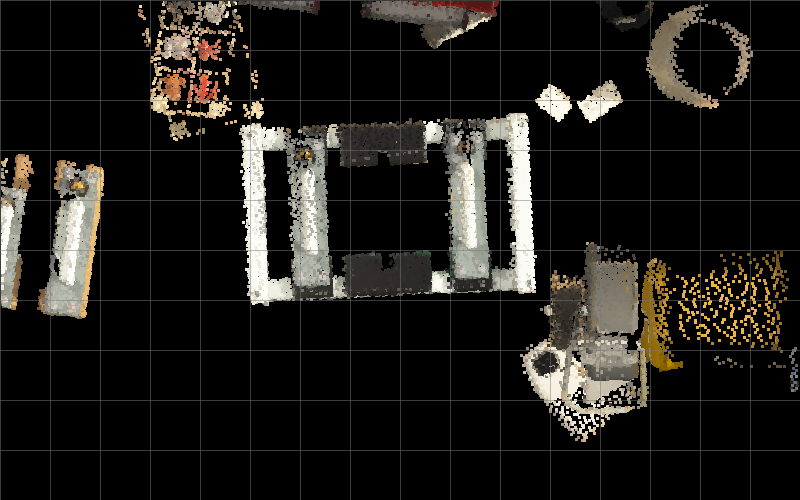

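Run:
```python
from h import *
print(np.round(optics.camera_model("wrist")["tool_from_camera"],3))
S=[np.load(n+".npz")["P"].reshape(-1,3) for n in("scene","side")]
def rect(p,l,zs,xs,ys):
    q=p[(p[:,2]>zs[0])&(p[:,2]<zs[1])&(p[:,0]>xs[0])&(p[:,0]<xs[1])&(p[:,1]>ys[0])&(p[:,1]<ys[1])]
    if len(q)<20: print(l,len(q));return
    print(l,len(q),np.round(q.mean(0),4),cv2.minAreaRect((q[:,:2]*1000).astype(np.float32)))
for p in S:
    rect(p,"R handle",(.138,.16),(.4,.62),(.29,.362))
    rect(p,"R panel",(.109,.122),(.4,.62),(.29,.362))
    rect(p,"L handle",(.138,.16),(.4,.62),(.362,.46))
    rect(p,"L panel",(.109,.122),(.4,.62),(.365,.46))
    rect(p,"rackL h",(.147,.165),(.45,.63),(.07,.12))
    rect(p,"rackR h",(.147,.165),(.45,.63),(-.1,-.05))
    rect(p,"head far",(.105,.125),(.58,.63),(-.03,.06))
    rect(p,"head near",(.105,.125),(.45,.5),(-.03,.055))
    rect(p,"plates",(.124,.135),(.4,.68),(-.2,.2))
    q=p[(p[:,2]>.25)&(p[:,1]>-.3)&(p[:,1]<.55)&(p[:,0]>.3)]; print("high",q.min(0))
```

```text
[[-0.001 -0.951 -0.308  0.078]
 [ 1.    -0.001 -0.001 -0.   ]
 [ 0.    -0.308  0.951 -0.118]
 [ 0.     0.     0.     1.   ]]
R handle 348 [0.5036 0.3263 0.1477] ((506.8302001953125, 327.18206787109375), (11.421317100524902, 83.10889434814453), 81.89065551757812)
R panel 1194 [0.5005 0.3257 0.1155] ((506.8883972167969, 327.3494567871094), (35.096683502197266, 146.00819396972656), 82.23614501953125)
L handle 334 [0.4997 0.3975 0.1478] ((501.99444580078125, 399.1112365722656), (14.112993240356445, 81.51337432861328), 83.25212097167969)
L panel 897 [0.4977 0.3965 0.1153] ((503.0438232421875, 398.8337707519531), (35.035404205322266, 117.44316864013672), 82.39707946777344)
rackL h 300 [0.533  0.0894 0.1544] ((537.5419311523438, 90.45096588134766), (82.58211517333984, 10.89140796661377), 2.4757165908813477)
rackR h 331 [ 0.5388 -0.0693  0.155 ] ((543.4949340820312, -69.01416015625), (82.6720962524414, 10.234804153442383), 1.9194453954696655)
head far 1113 [0.6042 0.015  0.1135] ((606.2513427734375, 14.653022766113281), (41.91775894165039, 89.89472961425781), 2.4191670417785645)
head near 14
[... 883 characters left out ...]
.153 ] ((539.1259765625, 92.27017211914062), (80.1225814819336, 15.836472511291504), 1.6996681690216064)
rackR h 175 [ 0.5457 -0.0652  0.153 ] ((545.6000366210938, -66.61063385009766), (80.97982025146484, 16.388187408447266), 3.2487783432006836)
head far 183 [0.6099 0.0212 0.1157] ((609.1744384765625, 16.897232055664062), (37.134952545166016, 84.63765716552734), 3.7160451412200928)
head near 227 [0.4769 0.0156 0.1154] ((478.0006408691406, 13.575126647949219), (36.79467010498047, 83.8808822631836), 2.667544364929199)
plates 947 [ 0.5235 -0.0126  0.1292] ((514.2698364257812, -20.8682861328125), (237.00503540039062, 355.0263671875), 1.4300376176834106)
high [ 0.30006712 -0.29996563  0.25000057]
```

```bash
cat >> h.py <<'E'
def q(deg): return (Ro.from_euler("z",deg,degrees=True)*Ro.from_quat([0,1,0,0])).as_quat()
E
python3 - <<'E'
from h import *
r.reach([.508,.3285,.30],q(-8)); r.hold(.3); im,P=cloud("wrist");save("w_mod",im);np.savez("w_mod",im=im,P=P)
print(r.read_state()["eef_pos"])
r.reach([.53,.0145,.30],q(2.3)); r.hold(.3); im2,P=cloud("wrist");np.savez("w_bay",im=im2,P=P)
print(r.read_state()["eef_pos"],r.read_state()["time_s"])
save("w2",cv2.resize(np.hstack([im,im2]),(800,300),interpolation=cv2.INTER_AREA))
E
```

```text
[0.50752042 0.32904047 0.30009083]
[0.53004808 0.01510665 0.29991554] 3.1833
```

View pics/w2.png

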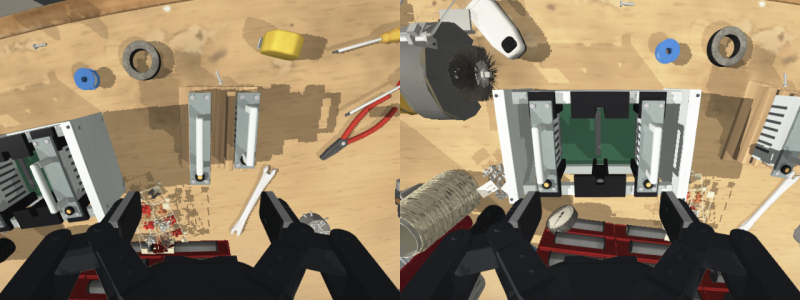

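Run:
```python
from h import *
d=np.load("w_bay.npz");im,P=d["im"],d["P"]
p=P.reshape(-1,3)
def rect(p,l,zs,xs,ys):
    q=p[(p[:,2]>zs[0])&(p[:,2]<zs[1])&(p[:,0]>xs[0])&(p[:,0]<xs[1])&(p[:,1]>ys[0])&(p[:,1]<ys[1])]
    print(l,len(q),np.round(q.mean(0),4),cv2.minAreaRect((q[:,:2]*1000).astype(np.float32)))
rect(p,"rackL h",(.147,.165),(.45,.63),(.07,.12))
rect(p,"rackR h",(.147,.165),(.45,.63),(-.1,-.05))
rect(p,"rackL p",(.117,.126),(.45,.63),(.067,.12))
rect(p,"rackR p",(.117,.126),(.45,.63),(-.1,-.043))
rect(p,"far",(.108,.122),(.58,.64),(-.033,.06))
rect(p,"near",(.108,.122),(.44,.505),(-.033,.06))
# rotate to rack frame guess
O=np.array([.5415,.0118]);c,s=np.cos(np.radians(2.3)),np.sin(np.radians(2.3))
X=(P[...,0]-O[0])*c+(P[...,1]-O[1])*s; Y=-(P[...,0]-O[0])*s+(P[...,1]-O[1])*c; Z=P[...,2]
for lo,hi in((-.060,-.056),(-.056,-.052),(-.052,-.048),(.048,.052),(.052,.056),(.056,.060)):
    k=(X>lo)&(X<hi)&(abs(Y)<.05)
    t=k&(Z>.11)&(Z<.121); b=np.arange(-50,51,2)/1000.
    print(lo,[f"{1000*b[i]:.0f}:{n}" for i,n in enumerate(np.histogram(Y[t],b)[0]) if n==0], )
save("crop2",cv2.resize(im[130:320,240:420],None,fx=3.1,fy=3.1,interpolation=2))
d=np.load("w_mod.npz");p=d["P"].reshape(-1,3)
rect(p,"R handle",(.138,.16),(.4,.62),(.29,.362))
rect(p,"R panel",(.109,.122),(.4,.62),(.29,.362))
for z in((.138,.16),(.109,.122)):
    k=(p[:,2]>z[0])&(p[:,2]<z[1])&(p[:,0]>.4)&(p[:,0]<.62)&(p[:,1]>.29)&(p[:,1]<.362)
    w=p[k]; th=np.radians(-8);xx=(w[:,0]-.508)*np.cos(th)+(w[:,1]-.3285)*np.sin(th);yy=-(w[:,0]-.508)*np.sin(th)+(w[:,1]-.3285)*np.cos(th)
    A=np.c_[xx,yy,np.ones(len(w))];print("plane",np.linalg.lstsq(A,w[:,2],rcond=None)[0])
```

```text
rackL h 1149 [0.5371 0.0888 0.1554] ((539.362548828125, 90.06111907958984), (81.693115234375, 10.452210426330566), 2.4354047775268555)
rackR h 1135 [ 0.5431 -0.0688  0.1553] ((545.8898315429688, -69.79386138916016), (81.65288543701172, 9.888422966003418), 2.2528467178344727)
rackL p 3557 [0.5272 0.0856 0.1216] ((539.6585083007812, 89.11836242675781), (166.4090576171875, 35.42292404174805), 2.2240850925445557)
rackR p 3563 [ 0.5336 -0.0663  0.1215] ((545.4703369140625, -69.0311050415039), (163.15748596191406, 35.81205368041992), 3.4499635696411133)
far 2875 [0.6071 0.0165 0.1152] ((607.9569091796875, 12.920310974121094), (39.460819244384766, 91.89479064941406), 1.9114973545074463)
near 3868 [0.4765 0.0116 0.1154] ((477.6230773925781, 14.168617248535156), (38.91136932373047, 92.99034118652344), 2.2742412090301514)
-0.06 ['-50:0', '-48:0', '-46:0', '-44:0', '-42:0', '-4:0', '-2:0', '0:0', '2:0', '4:0', '6:0', '46:0', '48:0']
-0.056 ['-50:0', '-48:0', '-46:0', '-44:0', '-42:0', '-4:0', '-2:0', '0:0', '2:0', '4:0', '6:0', '46:0', '48:0']
-0.052 ['-50:0', '-48:0', '-46:0', '-44:0', '-42:0', '-4:0', '-2:0', '0:0', '2:0', '4:0', '6:0', '46:0', '48:0']
0.048 ['-50:0', '-48:0', '-46:0', '-44:0', '-42:0', '-4:0', '-2:0', '0:0', '2:0', '4:0', '6:0', '44:0', '46:0', '48:0']
0.052 ['-50:0', '-48:0', '-46:0', '-44:0', '-42:0', '-4:0', '-2:0', '0:0', '2:0', '4:0', '6:0', '44:0', '46:0', '48:0']
0.056 ['-50:0', '-48:0', '-46:0', '-44:0', '-42:0', '-4:0', '-2:0', '0:0', '2:0', '4:0', '6:0', '46:0', '48:0']
R handle 1112 [0.5067 0.3277 0.1508] ((508.80889892578125, 327.2742919921875), (9.771361351013184, 80.98658752441406), 82.14009857177734)
R panel 3867 [0.4997 0.3287 0.1167] ((509.25054931640625, 327.3244323730469), (32.09366989135742, 144.4539337158203), 82.09020233154297)
plane [ 0.01029329 -0.02031554  0.15080827]
plane [ 0.004362   -0.00013749  0.11676352]
```

View pics/crop2.png

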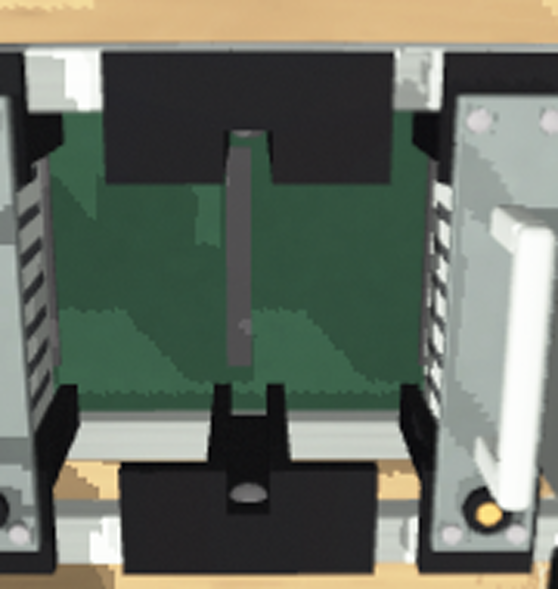

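Run:
```python
from h import *
a=-7.9
command_gripper(.045,100)
r.reach([.509,.3273,.22],q(a))
print(r.move_straight([.509,.3273,.152],speed=.08,max_force=8))
s=r.read_state();print(s["eef_pos"],s["contact_force"])
command_gripper(.0,100);r.hold(.2)
s=r.read_state();print(s["grip_width"],s["grip_force"],s["eef_pos"],s["contact_force"],s["torque"])
print(r.move_straight([.509,.3273,.215],speed=.06,max_force=25))
r.move_straight([.509,.3273,.335],speed=.15); r.hold(.3)
s=r.read_state();print(s["grip_width"],s["eef_pos"],s["contact_force"],s["torque"],s["time_s"])
im,P=cloud("wrist");np.savez("w_held",im=im,P=P);save("w_held",im)
```

```text
False
[0.50933748 0.3274457  0.15259148] [ 0.34331886 -0.07114764  0.45505899]
0.007809727145880565 98.09797525405884 [0.50941675 0.32749905 0.1527407 ] [-0.26304601  1.35142714  5.5411404 ] [ 0.03143788 -0.00700017 -0.01472467]
False
0.007756885753332572 [0.50891726 0.32725955 0.33441504] [ 0.44919193  0.4342951  -2.11984725] [0.00230693 0.01738825 0.00387676] 8.9583
```

View pics/w_held.png

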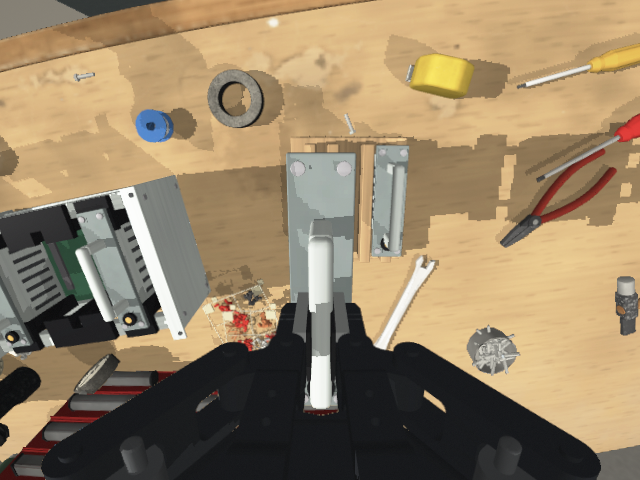

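Run:
```python
from h import *
d=np.load("w_held.npz");P=d["P"]; s=r.read_state()
L=(P-s["eef_pos"])@Ro.from_euler("z",-7.9,degrees=True).as_matrix()  # frame: x away, y left, rel to TCP
def f(z0,z1,xs):
    k=(L[...,2]>z0)&(L[...,2]<z1)&(abs(L[...,1])<.04)&(L[...,0]>xs[0])&(L[...,0]<xs[1]);return L[k]
p=f(-.045,-.028,(-.1,-.01));print(len(p),p.min(0),p.max(0),"near edge",np.percentile(p[:,0],.5))
for x0 in(-.07,-.06,-.05,-.04,-.03):
    w=p[(p[:,0]>x0)&(p[:,0]<x0+.01)];print(x0,np.percentile(w[:,1],[.5,99.5])*1e3,w[:,2].mean())
A=np.c_[p[:,:2],np.ones(len(p))];print("slopes",np.linalg.lstsq(A,p[:,2],rcond=None)[0])
h=f(-.012,.004,(-.05,-.012))
for x0 in(-.04,-.03,-.02):
    w=h[(h[:,0]>x0)&(h[:,0]<x0+.01)];print("h",x0,len(w),w[:,1].min(),w[:,1].max(),w[:,2].mean())
```

```text
7079 [-0.07185109 -0.01676403 -0.03887684] [-0.01000228  0.01537018 -0.02804104] near edge -0.07177620185523728
-0.07 [-16.58208592  15.15965364] -0.035819273673817
-0.06 [-16.38544655  15.02833102] -0.036236853731666914
-0.05 [-16.36942912  15.2138573 ] -0.03607384519213957
-0.04 [-16.57473905  15.0291775 ] -0.03631099416015465
-0.03 [-16.43804995  15.26980226] -0.03634167802124615
slopes [-0.00634834  0.00303054 -0.0364503 ]
h -0.04 691 -0.005727362709961905 0.004217416059374086 -0.0023838471489970674
h -0.03 578 -0.005817780525591201 0.004231025347797965 -0.001821093180454309
h -0.02 426 -0.005506276113549889 0.003948023897839166 -0.0018134867793764766
```

Run:
```python
from h import *
x,y=.5425,.0142
r.move_straight([x,y,.335],q(2.3),speed=.15)
r.move_straight([x,y,.268],speed=.1); r.hold(.3)
s=r.read_state();print(s["eef_pos"],s["contact_force"])
print(r.move_straight([x,y,.240],speed=.02,max_force=6))
s=r.read_state();print(s["eef_pos"],s["contact_force"],s["torque"],s["grip_width"],s["time_s"])
```

```text
[0.54263317 0.0141812  0.26843072] [-0.59870453 -0.13482799 -1.99215821]
False
[0.5425422  0.01419812 0.24012979] [-0.05290957 -0.69094285 -1.88072973] [-0.00320296  0.03865862  0.01326809] 0.007600691483024713 13.925
```

Run:
```python
from h import *
x,y=.5425,.0142
for z,f in((.234,12),(.228,45),(.215,45),(.19,45),(.165,45)):
    b=r.move_straight([x,y,z],speed=.025,max_force=f)
    s=r.read_state();print(z,b,s["eef_pos"],s["contact_force"],s["torque"],s["grip_width"],s["time_s"])
    if b: break
```

```text
0.234 False [0.54246866 0.01420373 0.23380485] [-0.03473059 -0.55284888 -3.13228673] [-0.0414208   0.00030983 -0.02107396] 0.007667835040794862 14.3167
0.228 False [0.54260504 0.0141646  0.22793986] [-0.09655879 -0.27688966 -0.62552976] [ 0.03987906 -0.11230877 -0.05353155] 0.00791308791058212 14.7083
0.215 False [0.54224411 0.01420525 0.2143084 ] [ 1.25215116  0.80878708 -1.44323249] [-0.02577291 -0.2189328   0.00319267] 0.00800192608097879 15.375
0.19 False [0.54234231 0.01421163 0.18965843] [ 0.59930646  0.48932746 -0.60058221] [-0.00242033 -0.2378576   0.03474471] 0.00788233877829427 16.525
0.165 False [0.54228488 0.01421751 0.1646342 ] [ 1.95537677 -0.34517884 -0.95100629] [ 0.01401303 -0.23579066  0.01094194] 0.007881226193940475 17.675
```

Run:
```python
from h import *
im,P=cloud("wrist");save("w_in",im); s=r.read_state()
L=(P-s["eef_pos"])@Ro.from_euler("z",2.3,degrees=True).as_matrix()
k=(abs(L[...,1])<.014)&(L[...,0]>-.073)&(L[...,0]<-.02)&(P[...,2]>.1)&(P[...,2]<.14)
p=L[k];print(len(p),p.min(0),np.median(p[:,2])+s["eef_pos"][2])
for x0 in(-.07,-.06,-.05,-.04,-.03):
    w=p[(p[:,0]>x0)&(p[:,0]<x0+.01)];print(x0,w[:,2].mean())
```

```text
5739 [-0.07291712 -0.01399918 -0.05100061] 0.12849644560868756
-0.07 -0.03569712344353481
-0.06 -0.03615152239406094
-0.05 -0.035687540330658005
-0.04 -0.03607567046724856
-0.03 -0.03616673376221467
```

View pics/w_in.png

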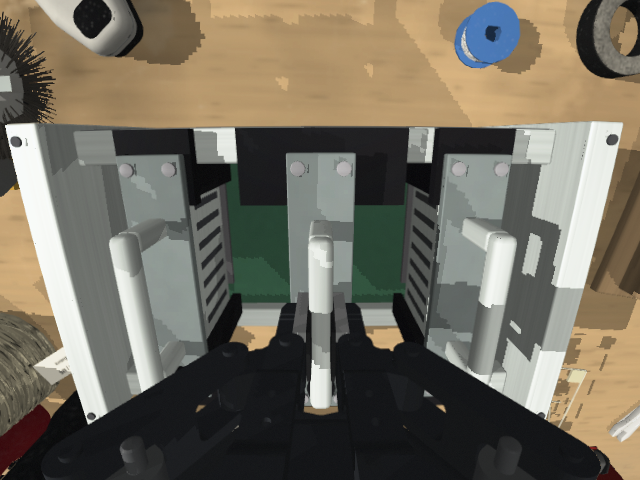

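Run:
```python
from h import *
x,y=.5424,.0142
b=r.move_straight([x,y,.153],speed=.02,max_force=35)
s=r.read_state();print(b,s["eef_pos"],s["contact_force"],s["torque"],s["grip_width"],s["time_s"])
```

```text
True [0.54204307 0.01428226 0.15769803] [-0.61181972 -0.59527822  5.08969753] [0.03451921 0.16162241 0.02835514] 0.008131655053384371 18.2083
```

Run:
```python
from h import *
x,y=.5424,.0142
b=r.move_straight([x,y,.152],speed=.02,max_force=55)
s=r.read_state();print(b,s["eef_pos"],s["contact_force"],s["time_s"])
command_gripper(.035); r.hold(.2)
print(r.move_straight([x,y,.26],speed=.1,max_force=8)); r.reach([.53,.0145,.30],q(2.3)); r.hold(.3)
im,P=cloud("wrist"); s=r.read_state();print(s["time_s"])
O=np.array([.5427,.0135,0]);L=(P-O)@Ro.from_euler("z",2.3,degrees=True).as_matrix()
for n,y0 in(("L",.078),("M",0),("R",-.081)):
    k=(abs(L[...,1]-y0)<.02)&(abs(L[...,0])<.09)&(P[...,2]>.117)&(P[...,2]<.135);p=L[k]
    k2=(abs(p[:,1]-y0)<.012);g=p[k2];A=np.c_[g[:,:2]-[0,y0],np.ones(len(g))]
    h=L[(abs(L[...,1]-y0)<.012)&(abs(L[...,0])<.045)&(P[...,2]>.15)&(P[...,2]<.165)]
    print(n,len(g),np.linalg.lstsq(A,g[:,2],rcond=None)[0],"x",g[:,0].min(),g[:,0].max(),"handle",h[:,2].mean(),h[:,1].mean())
save("end",im[100:400,150:500])
```

```text
True [0.54202258 0.01426999 0.15767484] [-1.93700386  0.2407156   5.68024753] 18.5
False
20.8917
L 2579 [0.01386124 0.01840026 0.12245271] x -0.08121897063394712 0.07877496203209912 handle 0.15563864884973305 0.075399157198827
M 2697 [ 0.00694983 -0.00025578  0.12202658] x -0.0826959249746459 0.07924613657592096 handle 0.15591093646319165 -0.00011736149139654794
R 3073 [ 0.01187359 -0.04740033  0.12229411] x -0.07712101169878134 0.07841579150073785 handle 0.15548974918602335 -0.08238637868030002
```

View pics/end.png

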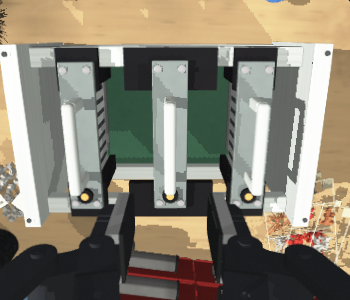

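```bash
python3 -c "
from workcell import r
print(r.finish_job())"
```

```text
the job is handed in; nothing more can be done
None
```

The wide module is pressed home in the empty bay, its panel and handle heights matching the two neighbouring modules to about 0.5 mm. It faces the same way as they do, the narrow module was left in the stand, and the job was handed in at about 21 s.

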